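Free a block from a hold-down fixture and prop its front with a wedge

ROBOT

A 6-joint arm with a two-finger parallel gripper is mounted at the origin on the work surface; the furniture and walls round the work are solid. World frame = base frame: x ahead of the robot, y to its left, z up, the work surface at z = 0. Lengths are in m, angles in rad, forces in N, time in s.
With the tool pointing down it reaches from about 0.35 to 0.975 m from the base axis. Payload 4.9 kg.
Tool frame: the origin (TCP) lies at the very end of the fingers, on their centre line; the grasp point (between the pads) lies 19 mm behind it; z points along the fingers, x is the direction in which the jaws open and shut, and the axes are right-handed (so a half turn about z gives the same grasp; the last joint's range is limited). The gripper opens to 85 mm and grips with 20 to 120 N. Pads are 22 mm wide; open, the fingers measure 114 mm over their backs; the gripper's body (76 mm by 85 mm) begins 54 mm behind the grasp point. The pads swing forward as they close: fully open they stand 13 mm farther back than shut.
Start: joints at [1.147, 0.053, 1.613, -0, 1.476, -0.119], TCP at [0.188, 0.596, 0.231] pointing down, gripper open.
Joint ranges: [-3.01, 3.01], [-1.01, 2.22], [0.06, 2.58], [-1.02, 4.17], [0.09, 2.62], [-3.14, 3.14]. Speed limits (rad/s): [2.57, 2.57, 3.14, 3.14, 3.14, 3.14].

INTERFACE

Orientations are given as a unit quaternion [w, x, y, z].
In Python, from plant import manip, imaging gives the robot as it stands.
- The arm moves only by the shell command python3 -m pendant 'ROWS'. ROWS is JSON, a list that holds one entry, the list of rows, each a list of 7 numbers: the turn, a rotation vector about the world's x, y, z in units of pi rad (1.0 is pi rad), then the shift along the world's x, y, z in units of 250 mm (1.0 is 250 mm), then the opening, from 0 (shut) to 1 (fully open). In form: [[[ax, ay, az, tx, ty, tz, claw], ...]]. A call has 1 to 20 rows; each row shifts and turns the commanded pose from where the row before left it; what a row does not reach is not made up. A row lasts 1/8 s, in which the tool goes at most 62.5 mm and 10.7 degrees, less where a joint would pass 70% of its speed; a pose out of reach is approached as far as the arm can. A call with a number of a shift or a turn outside -1 to 1 is refused whole. A call with a gripper value outside its range is refused whole. The fingers move at their own pace and stop on an object; the grip force is fixed at half the most. Time passes only in rows, so rows that do not move let the fingers close. It gives the time, the measured TCP pose, the force and the opening at its end, in the units of the state.
- manip.state(): the state, without advancing time (a new reading comes with each control period).
- imaging.grab_frame(name): name is "scene" or "side" or "wrist"; returns a dict with "frame" (384x512x3 uint8, blue, green, red), "mtx" (3x3 intrinsics, pixels), "k1" (the pictures are not rectified: a ray, as slopes to the right and down, at radius r is drawn at 1 + k1 r^2 times it, then the intrinsics apply), "world_to_cam" (4x4, takes a point from world to camera coordinates). Camera axes: x right, y down, z forward; pixel columns grow to the right and rows downward; lengths in m; the calibration is good to about 2 mm. A picture is of the moment at which its call begins. There is no depth.
- manip.job_done(): hands the job in, once; it reports no verdict.
The state is a dict: "time": time; "joint_pos": joint angles; "joint_vel": joint speeds; "joint_efforts": joint torques, N m; "tool_pos": TCP position; "tool_rot": TCP orientation; "contact_force": force on the tool from outside, world axes, zero at the start; "ft_torque": the same for the moment, N m; "gripper_width": opening from 0.0 (shut) to 1.0 (fully open).
Only numpy, scipy, OpenCV 4.12 (cv2) and the standard library are available. Lean on these libraries where they do the work, as an engineer would, in place of code of your own. Each camera call takes 0.05 s, during which the arm holds its last target. There are 200 camera calls.

TASK

The bridge-shaped steel block in the small fixture needs a shim under its front. Slide the fixture's jaw fully open, then pick up the levelling wedge by its grip, push its ramp into the tunnel under the block from the open front until the block's front edge just lifts off the base by about 4 mm (rear still down), and finish holding the wedge there in the gripper so that I can slip the shim in. Do not touch the block with the gripper, and leave the other things on the bench where they are.

Things in the scene. Friction and masses are not known exactly. Their poses are not given: they have to be found in the camera images.
- fixture: Fixed aluminium base, top 10 mm above the bench. Origin on the bench under the centre of the block's seat; +x away from the robot (yaw up to 0.3 rad), +y left. Head x -57 to 57 mm, y -55 to 95; level runway 64 mm wide in front of it, to x = -136. Rear stop 8 mm high keeps the block from sliding to +x; wall 26 mm high at -y, 1.5 mm from the block, no overhang; sliding jaw at +y.
- hold_jaw (a joint): Travel of the sliding jaw along the fixture's +y in m: 0 closed, 0.040 fully open at its stop (starts 0 to 0.004). About 2 N of friction; stays where left. Jaw 64 mm (x) by 20 mm (y), top 48 mm above the bench. When closed its lip reaches 10.5 mm over the block, 2 mm above the block's top, so the block cannot rise until the jaw is open.
- jaw_knob (a point): Centre of the jaw's upright round black knob, 20 mm across, 26 mm high: 83 mm above the bench, knob from 70 to 96 mm; below it a neck 14 mm across from 48 to 70 mm. In the fixture's frame x = 0, y = 39.5 mm + jaw travel. Axes as the fixture's.
- block: Loose bridge-shaped steel block, 80 mm (x) by 56 mm (y) by 30 mm high, 0.3 to 0.65 kg, in the fixture, axes as the fixture's. Origin: centre of its underside, 10 mm above the bench. Two feet 10 mm wide along its y sides; between them an open tunnel 36 mm wide and 8 mm high runs the full length along x.
- block_front (a point): Middle of the block's front lower edge (level with the underside of the feet, 40 mm from the block's origin towards the robot, in the mouth of the tunnel). 10 mm above the bench while the block sits on the base; its rise above that is the lift. Axes as the block's.
- block_rear (a point): Middle of the block's rear lower edge, level with the underside of the feet, 40 mm from the block's origin along +x; 10 mm above the bench while down. Axes as the block's.
- wedge: Loose steel wedge, 0.15 kg, flat on the bench left of the fixture. Origin: underside, below the centre of its upright grip, 24 mm (x) by 28 mm (y) by 52 mm high. The ramp, 28 mm wide, runs to +x: 20 mm high at x = 12 mm, falling straight to 2 mm at the tip, x = 84 mm. Flat on the runway it meets the tunnel roof with the tip 24 mm in from the block's front; each further 4 mm lifts 1 mm.
- wedge_tip (a point): Middle of the wedge's tip on its underside. Axes as the wedge's; 84 mm from its origin along +x.
- tape: Bystander: roll of black tape lying flat, 62 mm across, 19 mm high, near the robot. Origin centre of underside.
- weight: Bystander: brass-coloured calibration weight with a neck, 22 mm across, 36 mm high. Origin centre of underside.
- crucible: Bystander: small white open crucible, 37 mm across, 28 mm high. Origin centre of underside.
Things that resemble listed ones, but are neither listed nor needed, are in the scene too. What is shaped like the wedge but blue is not meant.

How it is judged:
On the way, in this order (a step that is already met when the one before it is completed fails the run):
1. the jaw is slid open, its lip clear of the block, before the wedge goes under (value of joint hold_jaw above 0.03 m), for 0.1 s.
2. the wedge's tip is in the tunnel under the block, from the front (x of wedge_tip in the frame of block_front between 0.006 and 0.07 m and y of wedge_tip in the frame of block_front between -0.02 and 0.02 m and z of wedge_tip in the frame of block_front between -0.012 and 0.008 m), for 0.1 s.
At the end, for the whole second after the job is handed in: Gripper grips the wedge by its grip; wedge carries the block at the front of the tunnel: front edge 1.5 to 8 mm above the base, rear edge under 2.5 mm, block within 12 mm and 0.25 rad of its seat, at rest; jaw open over 30 mm; neither fingers nor jaw touch the block (z of block_front in the frame of fixture between 0.0115 and 0.018 m and z of block_rear in the frame of fixture below 0.0125 m and x of the grasp point in the frame of wedge between -0.02 and 0.02 m and y of the grasp point in the frame of wedge between -0.016 and 0.016 m and z of the grasp point in the frame of wedge between 0.005 and 0.065 m and x of block in the frame of fixture between -0.012 and 0.012 m and y of block in the frame of fixture between -0.012 and 0.012 m and angle between the x axis of block and the x axis of fixture, either way round below 0.25 rad and contact force between wedge and block above 0.3 N and contact force between the fingers and wedge above 1 N and contact force between each of the fingers, hold_jaw and block below 0.3 N and value of joint hold_jaw above 0.03 m and x of wedge_tip in the frame of block_front between 0.01 and 0.075 m and y of wedge_tip in the frame of block_front between -0.02 and 0.02 m and linear speed of block below 0.01 m/s); the arm keeps its last pose, push and grip.
It fails at once if the gripper pushes or grips the block itself (contact force between the fingers and block above 2 N).
It fails at once if the block's front is raised more than 12 mm (z of block_front in the frame of fixture above 0.022 m).
It fails at once if the tape is disturbed (moved more than 25 mm) (distance of tape from where it was at the start of the episode above 0.025 m).
It fails at once if the weight is disturbed (moved more than 25 mm) (distance of weight from where it was at the start of the episode above 0.025 m).
It fails at once if the crucible is disturbed (moved more than 25 mm) (distance of crucible from where it was at the start of the episode above 0.025 m).
It also fails if it takes over 48 s, if anything falls off the work surface, if the arm or the gripper's body presses on something with over 40 N, if the wrist force passes 120 N, or if a joint passes its speed limit or range.

## Working session

There is one attempt and no reset: what is moved stays moved. The work goes in short steps, Python scripts to look and compute and a shell command to move; the robot and the scene stay as the last step left them, time stands still between calls to the robot, and variables do not carry over. Pictures are saved under pics/ and viewed, about 8 in all and at most 12, crops included, and the job is handed in when it is done.

```bash
mkdir -p pics; cat > h.py <<'E'
import numpy as np, cv2
from plant import manip, imaging
def grab(n,fn=None):
    f=imaging.grab_frame(n)
    if fn: cv2.imwrite('pics/'+fn,f['frame'])
    np.savez('pics/'+n+'.npz',**{k:np.array(v) for k,v in f.items()})
    return f
def load(n): return dict(np.load('pics/'+n+'.npz'))
def ray(f,u,v):
    k=float(f['k1']);d=cv2.undistortPoints(np.array([[[u,v]]],float),f['mtx'],np.array([k,0,0,0,0.]))[0,0]
    W=np.array(f['world_to_cam']);R=W[:3,:3];t=W[:3,3]
    return -R.T@t, R.T@np.array([d[0],d[1],1])
def atz(f,u,v,z):
    c,d=ray(f,u,v);return c+d*(z-c[2])/d[2]
def proj(f,p):
    W=np.array(f['world_to_cam']);q=W[:3,:3]@np.array(p)+W[:3,3];x=q[:2]/q[2]
    x=x*(1+float(f['k1'])*(x@x));return (f['mtx']@np.array([x[0],x[1],1]))[:2]
def tri(obs):
    A=np.zeros((3,3));b=np.zeros(3)
    for f,u,v in obs:
        c,d=ray(f,u,v);d/=np.linalg.norm(d);P=np.eye(3)-np.outer(d,d);A+=P;b+=P@c
    return np.linalg.solve(A,b)
E
python3 - <<'E'
from h import *
a=grab('scene');b=grab('side');
for n,f in (('scene',a),('side',b)):
    cv2.imwrite(f'pics/{n}1.png',cv2.resize(f['frame'],(800,600),interpolation=cv2.INTER_CUBIC))
    print(n,ray(f,256,192),f['k1'])
print(manip.state())
E
```

```text
scene (array([ 0.02058971, -0.13733375,  0.73326637]), array([ 0.58616135,  0.30484464, -0.7508084 ])) 0.03635384886103794
side (array([0.24055485, 0.88219481, 0.40294661]), array([ 0.3271375 , -0.8595409 , -0.39277959])) -0.00668865688383603
{'time': 0.1, 'joint_pos': array([ 1.14699625e+00,  5.32993052e-02,  1.61417816e+00,  5.96683943e-06,
        1.47601834e+00, -1.19003112e-01]), 'joint_vel': array([ 0.00020489, -0.00087148, -0.00307577, -0.00143014, -0.00154517,
       -0.00056864]), 'joint_efforts': array([-1.86866496e-04, -3.94902277e+01, -3.71363282e+01, -1.34017832e-04,
        3.99437413e-03, -2.00754749e-05]), 'tool_pos': array([0.18732283, 0.59566222, 0.2301679 ]), 'tool_rot': array([ 4.65267164e-04,  8.06256432e-01,  5.91565432e-01, -8.30079790e-04]), 'contact_force': array([ 0.29093843, -0.27929276, -0.16775442]), 'ft_torque': array([-0.01213571, -0.03532225,  0.00235988]), 'gripper_width': 1.000487359903546}
```

View pics/scene1.png

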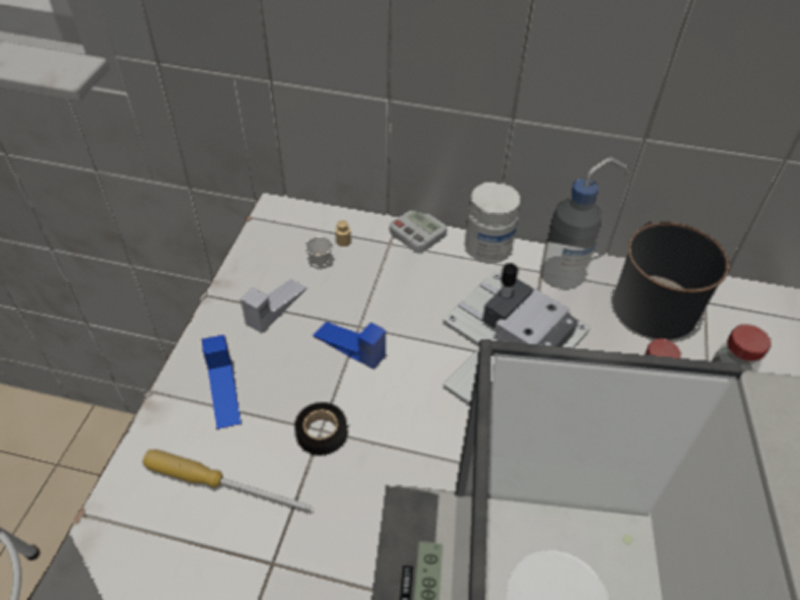

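View pics/side1.png

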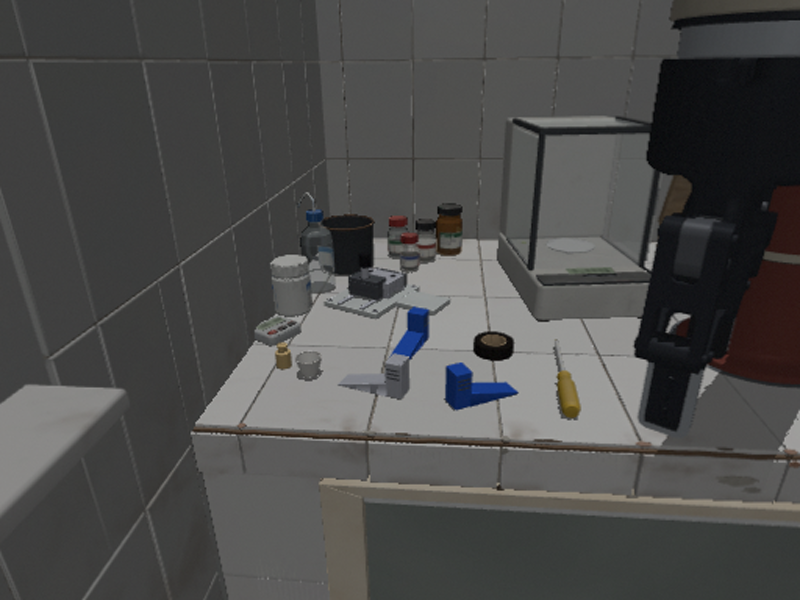

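Scene view (800×600 px): the steel wedge is at (275,305). The two blue lookalikes are at (355,342) and (220,380), and I reject both on colour. The fixture is at (515,310) with its black knob at (509,275), and a balance draft-shield stands just on the robot's side of it. I'll take one crop to check the choice and get pixel positions.

```bash
python3 - <<'E'
from h import *
a=load('scene')['frame'];b=load('side')['frame']
r=lambda f,x,y,w,h,s:cv2.resize(f[y:y+h,x:x+w],(w*s,h*s),interpolation=cv2.INTER_CUBIC)
A=r(a,275,160,110,100,4)      # fixture scene 440x400
B=r(a,145,170,60,50,6)        # wedge scene 360x300
C=r(b,200,165,100,45,4)       # fixture side 400x180
D=r(b,210,220,60,45,6)       # wedge side 360x270
o=np.zeros((600,800,3),np.uint8)
o[:400,:440]=A;o[:300,440:800]=B;o[410:590,:400]=C;o[310:580,440:800]=D
cv2.imwrite('pics/crop1.png',o)
E
```

```text
(no output)
```

View pics/crop1.png

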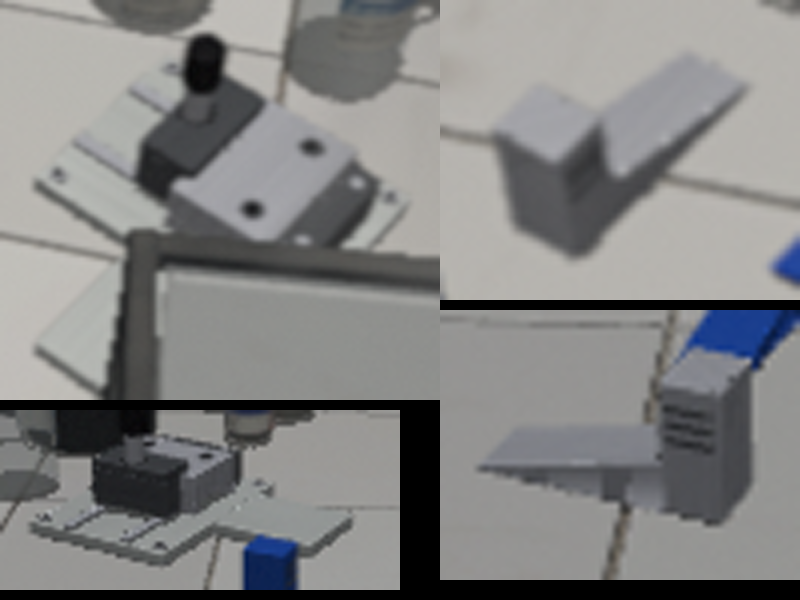

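```bash
cat > m1.py <<'E'
from h import *
s=load('scene');d=load('side')
def px(ox,oy,k,x0,y0): return lambda x,y:(ox+(x-x0+.5)/k-.5,oy+(y-y0+.5)/k-.5)
A=px(275,160,4,0,0);B=px(145,170,6,440,0);C=px(200,165,4,0,410);D=px(210,220,6,440,310)
p=lambda n,v:print(n,np.round(v*1000,1))
p('knob top',atz(s,*A(206,44),.096))
for n,x,y in (('c -57,95',36,184),('c 57,95',172,62),('c 57,-55',408,200),('run -136,32',36,347)):p('S '+n,atz(s,*A(x,y),.010))
for n,x,y in (('c 57,95',32,525),('c -57,95',165,557),('run -136,32',308,549),('run -136,-32',352,519)):p('D '+n,atz(d,*C(x,y),.010))
for c in ((542,82),(604,115),(557,163),(497,130)):p('S grip',atz(s,*B(*c),.052))
for c in ((690,52),(748,88)):p('S tip',atz(s,*B(*c),.002))
for c in ((662,387),(700,350),(752,358),(715,393)):p('D grip',atz(d,*D(*c),.052))
p('D tip',atz(d,*D(480,467),.002))
# balance top rim
k=1.5625
for c in ((483,347),(765,362)):
  for z in (.25,.3,.35): p('bal S %g'%z,atz(s,c[0]/k,c[1]/k,z))
for c in ((540,312),(500,240),(645,312)): p('bal D base',atz(d,c[0]/k,c[1]/k,0))
p('bal top tri',tri([(s,483/k,347/k),(d,508/k,119/k)]))
p('bal top tri2',tri([(s,765/k,362/k),(d,508/k,119/k)]))
p('bal top tri3',tri([(s,483/k,347/k),(d,540/k,131/k)]))
E
python3 m1.py
```

```text
knob top [631.1  32.5  96. ]
S c -57,95 [581.   90.7  10. ]
S c 57,95 [692.3  65.8  10. ]
S c 57,-55 [664.  -74.6  10. ]
S run -136,32 [492.5  46.4  10. ]
D c 57,95 [694.4  75.6  10. ]
D c -57,95 [583.9  95.3  10. ]
D run -136,32 [497.  52.  10.]
D run -136,-32 [483.   -7.4  10. ]
S grip [480.3 310.8  52. ]
S grip [478.5 284.9  52. ]
S grip [454.3 285.8  52. ]
S grip [456.2 310.8  52. ]
S tip [551.7 307.    2. ]
S tip [547.5 279.7   2. ]
D grip [478.4 313.7  52. ]
D grip [475.6 285.5  52. ]
D grip [456.7 285.   52. ]
D grip [460.3 311.6  52. ]
D tip [552.5 307.6   2. ]
bal S 0.25 [386.6 -26.2 250. ]
bal S 0.3 [348.8 -37.7 300. ]
bal S 0.35 [310.9 -49.2 350. ]
bal S 0.25 [ 487.2 -232.1  250. ]
bal S 0.3 [ 438.9 -222.3  300. ]
bal S 0.35 [ 390.7 -212.5  350. ]
bal D base [323.3 -28.3   0. ]
bal D base [ 473.5 -435.2    0. ]
bal D base [150.2 -87.2   0. ]
bal top tri [379.4 -32.7 305.2]
bal top tri2 [ 434.4 -221.4  305.1]
bal top tri3 [349.2 -38.1 303.1]
```

```bash
python3 -m pendant '[[[0,0,0.002,0.111,-0.14,0,1],[0,0,0.002,0.111,-0.14,0,1],[0,0,0.002,0.111,-0.14,0,1],[0,0,0.002,0.111,-0.14,0,1],[0,0,0.002,0.111,-0.14,0,1],[0,0,0.002,0.111,-0.14,0,1],[0,0,0.002,0.111,-0.14,0,1],[0,0,0.002,0.111,-0.14,0,1],[0,0,0.002,0.111,-0.14,0,1],[0,0,0.002,0.111,-0.14,0,1],[0,0,0.002,0.111,-0.14,0,1],[0,0,0.002,0.111,-0.14,0,1],[0,0,0.002,0.111,-0.14,0,1],[0,0,0.002,0.111,-0.14,0,1],[0,0,0.002,0.111,-0.14,0,1],[0,0,0.002,0.111,-0.14,0,1],[0,0,0,0,0,0,1],[0,0,0,0,0,0,1]]]'
python3 - <<'E'
from h import *
f=grab('wrist');cv2.imwrite('pics/w1.png',cv2.resize(f['frame'],(800,600),interpolation=cv2.INTER_CUBIC))
print(ray(f,256,192))
E
```

```text
time: 2.35
tool_pos: [0.631, 0.0364, 0.2306]
tool_rot: [-0.001, 0.776, 0.631, -0.0]
contact_force: [-0.1, -0.3, -0.4]
gripper_width: 0.999
(array([0.55673919, 0.05143636, 0.37290948]), array([ 0.29263172, -0.06282713, -0.95416516]))
```

View pics/w1.png

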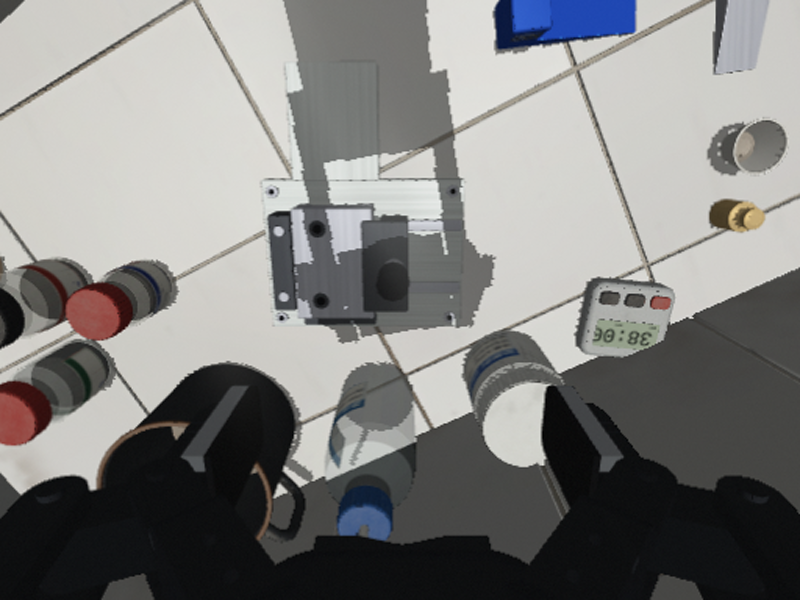

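The wrist view shows the fixture head corners at (262,180), (464,180), (273,325) and (462,325). The runway end is at (285,62)–(378,62) and the knob top is at about (392,281). I'll fit the fixture pose from all three cameras.

```bash
python3 - <<'E'
from m1 import *
from scipy.optimize import least_squares
w=load('wrist');k=1.5625
print('---')
obs=[(-57,-55,262,180),(-57,95,464,180),(57,-55,273,325),(57,95,462,326),(-136,-32,286,62),(-136,32,378,62)]
P=[(x,y,atz(w,(u+.5)/k-.5,(v+.5)/k-.5,.01)[:2]*1000) for x,y,u,v in obs]
for q in P: print(q)
def fit(P):
    def r(t):
        c,s=np.cos(t[2]),np.sin(t[2]);return np.concatenate([[t[0]+c*x-s*y-m[0],t[1]+s*x+c*y-m[1]] for x,y,m in P])
    o=least_squares(r,[620,-9,-.2],loss='soft_l1',f_scale=2);return o.x,r(o.x).round(1)
print(fit(P))
kt=atz(w,392/k,281/k,.096)*1000;print('knob W',kt)
S=[(x,y,atz(s,*A(u,v),.01)[:2]*1000) for x,y,u,v in ((-57,95,36,184),(57,95,172,62),(57,-55,408,200),(-136,32,36,347))]
D_=[(x,y,atz(d,*C(u,v),.01)[:2]*1000) for x,y,u,v in ((57,95,32,525),(-57,95,165,557),(-136,32,308,549),(-136,-32,352,519))]
print(fit(S));print(fit(D_))
E
```

```text
knob top [631.1  32.5  96. ]
S c -57,95 [581.   90.7  10. ]
S c 57,95 [692.3  65.8  10. ]
S c 57,-55 [664.  -74.6  10. ]
S run -136,32 [492.5  46.4  10. ]
D c 57,95 [694.4  75.6  10. ]
D c -57,95 [583.9  95.3  10. ]
D run -136,32 [497.  52.  10.]
D run -136,-32 [483.   -7.4  10. ]
S grip [480.3 310.8  52. ]
S grip [478.5 284.9  52. ]
S grip [454.3 285.8  52. ]
S grip [456.2 310.8  52. ]
S tip [551.7 307.    2. ]
S tip [547.5 279.7   2. ]
D grip [478.4 313.7  52. ]
D grip [475.6 285.5  52. ]
D grip [456.7 285.   52. ]
D grip [460.3 311.6  52. ]
D tip [552.5 307.6   2. ]
bal S 0.25 [386.6 -26.2 250. ]
bal S 0.3 [348.8 -37.7 300. ]
bal S 0.35 [310.9 -49.2 350. ]
bal S 0.25 [ 487.2 -232.1  250. ]
bal S 0.3 [ 438.9 -222.3  300. ]
bal S 0.35 [ 390.7 -212.5  350. ]
bal D base [323.3 -28.3   0. ]
bal D base [ 473.5 -435.2    0. ]
bal D base [150.2 -87.2   0. ]
bal top tri [379.4 -32.7 305.2]
bal top tri2 [ 434.4 -221.4  305.1]
bal top tri3 [349.2 -38.1 303.1]
---
(-57, -55, array([557.31622219, -52.83816224]))
(-57, 95, array([587.18396986,  91.8541155 ]))
(57, -55, array([667.77000516, -76.47680743]))
(57, 95, array([699.16589265,  71.58256198]))
(-136, -32, array([484.99436562, -14.39946606]))
(-136, 32, array([497.76076459,  47.22221845]))
(array([ 6.24101321e+02, -1.09872142e+01, -2.02794773e-01]), array([-0.1, -0.5,  0.2,  1.7,  1.1,  0.1, -0.1, -1. , -0.6, -0.5, -0.4,
        0.5]))
knob W [629.13058099  30.94788589  96.        ]
(array([ 6.18471650e+02, -1.28435267e+01, -2.00423577e-01]), array([ 0.6,  0.9,  1. ,  3.1, -0.6, -3.5, -0.9, -0.8]))
(array([ 6.21691340e+02, -6.30161565e+00, -2.01441310e-01]), array([ 2.1, -0.2,  1. ,  2.9, -2.2,  0.2, -0.9, -3.1]))
```

```bash
python3 -m pendant '[[[0,0,0,0,-0.02,-0.13,1],[0,0,0,0,0,-0.13,1],[0,0,0,0,0,-0.13,1],[0,0,0,0,0,-0.13,1],[0,0,0,0,0,-0.13,1],[0,0,0,0,0,0,1],[0,0,0,0,0,0,0],[0,0,0,0,0,0,0],[0,0,0,0,0,0,0],[0,0,0,0,0,0,0],[0,0,0,0,0,0,0],[0,0,0,0,0,0,0]]]'
```

```text
time: 3.9
tool_pos: [0.6322, 0.0311, 0.0702]
tool_rot: [0.001, 0.776, 0.631, 0.0]
contact_force: [-1.7, -0.6, 6.3]
gripper_width: 0.215
```

```bash
python3 -m pendant '[[[0,0,0,0.005,0.025,0,0],[0,0,0,0.005,0.025,0,0],[0,0,0,0.005,0.025,0,0],[0,0,0,0.005,0.025,0,0],[0,0,0,0.005,0.025,0,0],[0,0,0,0.005,0.025,0,0],[0,0,0,0,0,0,0]]]'
```

```text
time: 4.78
tool_pos: [0.6394, 0.0663, 0.0701]
tool_rot: [0.002, 0.775, 0.631, -0.002]
contact_force: [-3.5, -7.4, 7.1]
gripper_width: 0.21
```

```bash
python3 -m pendant '[[[0,0,0,0.001,0.008,0,0],[0,0,0,0.001,0.008,0,0],[0,0,0,0,0,0,0]]]'
```

```text
time: 5.15
tool_pos: [0.6394, 0.0664, 0.0701]
tool_rot: [0.004, 0.776, 0.631, -0.004]
contact_force: [-6.0, -19.3, 8.0]
gripper_width: 0.207
```

```bash
python3 -m pendant '[[[0,0,0,-0.002,-0.02,0,0],[0,0,0,0,0,0,1],[0,0,0,0,0,0,1],[0,0,0,0,0,0,1],[0,0,0,0,0,0,1],[0,0,0,0,0,0.13,1],[0,0,0,0,0,0.13,1],[0,0,0,0,0,0.13,1],[0,0,0,0,0,0.13,1],[0,0,0.006,-0.086,0.116,0,1],[0,0,0.006,-0.086,0.116,0,1],[0,0,0.006,-0.086,0.116,0,1],[0,0,0.006,-0.086,0.116,0,1],[0,0,0.006,-0.086,0.116,0,1],[0,0,0.006,-0.086,0.116,0,1],[0,0,0.006,-0.086,0.116,0,1],[0,0,0.005,-0.086,0.116,0,1],[0,0,0,0,0,0,1],[0,0,0,0,0,0,1]]]'
python3 - <<'E'
from h import *
f=grab('wrist');cv2.imwrite('pics/w2.png',cv2.resize(f['frame'],(800,600),interpolation=cv2.INTER_CUBIC))
E
```

```text
time: 7.52
tool_pos: [0.4672, 0.2996, 0.1988]
tool_rot: [0.0, 0.727, 0.687, 0.0]
contact_force: [0.2, -0.3, 0.7]
gripper_width: 1.002
```

View pics/w2.png

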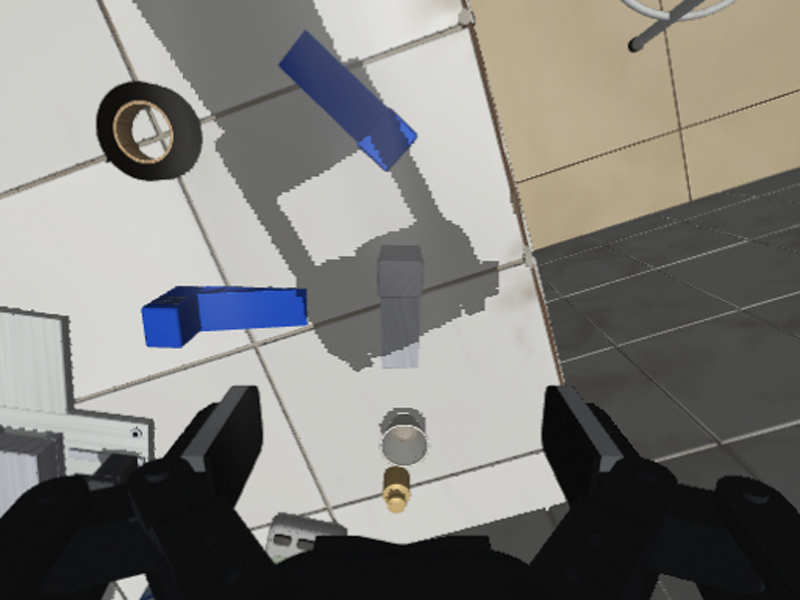

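```bash
python3 - <<'E'
from h import *
w=load('wrist');k=1.5625
for u,v,z in ((377,262,.052),(423,262,.052),(423,297,.052),(378,297,.052),(382,367.5,.002),(418.5,367.5,.002)):
    print(z,np.round(atz(w,(u+.5)/k-.5,(v+.5)/k-.5,z)*1000,1))
E
```

```text
0.052 [456.9 284.7  52. ]
0.052 [458.5 312.8  52. ]
0.052 [480.9 311.8  52. ]
0.052 [479.3 283.7  52. ]
0.002 [551.4 279.4   2. ]
0.002 [553.  307.4   2. ]
```

```bash
python3 -m pendant '[[[0,0,0,0.003,-0.004,-0.14,0.7],[0,0,0,0,0,-0.14,0.7],[0,0,0,0,0,-0.14,0.7],[0,0,0,0,0,-0.14,0.7],[0,0,0,0,0,-0.12,0.7],[0,0,0,0,0,-0.05,0.7],[0,0,0,0,0,0,0.7],[0,0,0,0,0,0,0],[0,0,0,0,0,0,0],[0,0,0,0,0,0,0],[0,0,0,0,0,0,0],[0,0,0,0,0,0,0]]]'
```

```text
time: 9.07
tool_pos: [0.4692, 0.2993, 0.0182]
tool_rot: [0.001, 0.727, 0.687, 0.001]
contact_force: [-0.3, -0.1, 5.8]
gripper_width: 0.323
```

```bash
python3 -m pendant '[[[0,0,0,0,0,0.08,0],[0,0,0,0,0,0.13,0],[0,0,0,0,0,0.13,0],[0,0,-0.0046,0.009,-0.113,0,0],[0,0,-0.0046,0.009,-0.113,0,0],[0,0,-0.0046,0.009,-0.113,0,0],[0,0,-0.0046,0.009,-0.113,0,0],[0,0,-0.0046,0.009,-0.113,0,0],[0,0,-0.0046,0.009,-0.113,0,0],[0,0,-0.0046,0.009,-0.113,0,0],[0,0,-0.0046,0.009,-0.113,0,0],[0,0,-0.0046,0.009,-0.113,0,0],[0,0,-0.0045,0.009,-0.113,0,0],[0,0,0,0,0,0,0],[0,0,0,0,0,0,0]]]'
python3 - <<'E'
from h import *
f=grab('wrist');g=grab('side')
o=np.zeros((600,800,3),np.uint8)
o[:384,:512]=f['frame']
o[:,512:]=0
c=g['frame'][150:220,195:315]
o[390:600,:360]=cv2.resize(c,(360,210),interpolation=cv2.INTER_CUBIC)
q=f['frame'][150:300,170:312]
o=cv2.copyMakeBorder(o[:, :800],0,0,0,0,0)
o[300:600,512:796]=cv2.resize(q,(284,300),interpolation=cv2.INTER_CUBIC)
cv2.imwrite('pics/w3.png',o)
E
```

```text
time: 10.95
tool_pos: [0.4901, 0.0166, 0.1016]
tool_rot: [-0.0, 0.774, 0.633, 0.0]
contact_force: [0.4, 0.4, -0.6]
gripper_width: 0.319
```

View pics/w3.png

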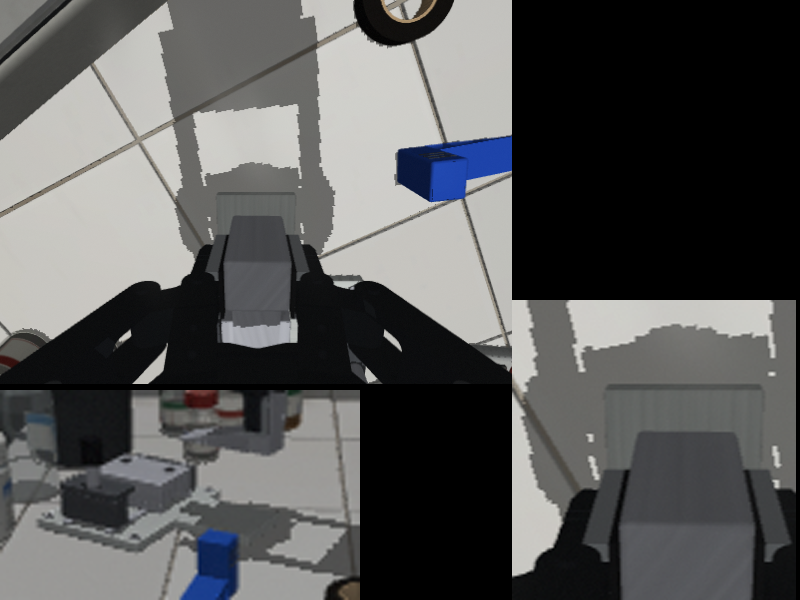

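```bash
python3 - <<'E'
from h import *
w=load('wrist');th=-.202;R=np.array([[np.cos(th),np.sin(th)],[-np.sin(th),np.cos(th)]])
for n,u,v,z in (('rwy',217.5,192.5,.01),('rwy',295,192.5,.01),('gripfront',231,216,.1354),('gripfront',283,216,.1354),('g',225.5,262,.1354),('g',290.5,262,.1354)):
    p=atz(w,u,v,z);print(n,p.round(4),'fix(mm)',(R@(p[:2]-[.622,-.010])*1000).round(1))
print((R@(np.array([.4901,.0166])-[.622,-.010])*1000).round(1))
s=load('side') if 0 else None
E
```

```text
rwy [ 0.482  -0.0138  0.01  ] fix(mm) [-136.4  -31.8]
rwy [0.4942 0.0465 0.01  ] fix(mm) [-136.5   29.7]
gripfront [0.4564 0.0132 0.1354] fix(mm) [-166.9  -10.5]
gripfront [0.4603 0.0324 0.1354] fix(mm) [-166.9    9.1]
g [0.4751 0.0067 0.1354] fix(mm) [-147.3  -13.1]
g [0.4802 0.0319 0.1354] fix(mm) [-147.4   12.6]
[-134.6   -0.4]
```

```bash
python3 -m pendant '[[[0,0,0,0,0,-0.13,0],[0,0,0,0,0,-0.13,0],[0,0,0,0,0,-0.03,0],[0,0,0,0,0,0,0],[0,0,0,0,0,0,0]]]'
```

```text
time: 11.68
tool_pos: [0.4908, 0.0165, 0.0295]
tool_rot: [0.0, 0.774, 0.633, 0.0]
contact_force: [-0.5, 0.7, -1.8]
gripper_width: 0.318
```

```bash
python3 -m pendant '[[[0,0,0,0,0,-0.003,0],[0,0,0,0,0,-0.003,0],[0,0,0,0,0,0,0],[0,0,0,0,0,0,0]]]'
```

```text
time: 12.18
tool_pos: [0.4906, 0.0163, 0.0281]
tool_rot: [-0.0, 0.774, 0.633, 0.0]
contact_force: [-2.4, 0.4, 5.1]
gripper_width: 0.317
```

```bash
python3 -m pendant '[[[0,0,0,0.0196,-0.004,0,0],[0,0,0,0.0196,-0.004,0,0],[0,0,0,0.0196,-0.004,0,0],[0,0,0,0.0196,-0.004,0,0],[0,0,0,0.0196,-0.004,0,0],[0,0,0,0.0196,-0.004,0,0],[0,0,0,0,0,0,0]]]'
python3 - <<'E'
from h import *
g=grab('side');w=grab('scene')
o=np.zeros((600,800,3),np.uint8)
o[:300]=cv2.resize(g['frame'][165:225,190:350],(800,300),interpolation=cv2.INTER_CUBIC)
o[300:,:480]=cv2.resize(w['frame'][160:260,260:420],(480,300),interpolation=cv2.INTER_CUBIC)
cv2.imwrite('pics/w4.png',o)
E
```

```text
time: 13.05
tool_pos: [0.5207, 0.01, 0.0282]
tool_rot: [0.001, 0.774, 0.633, 0.001]
contact_force: [0.2, -0.4, 5.7]
gripper_width: 0.32
```

View pics/w4.png

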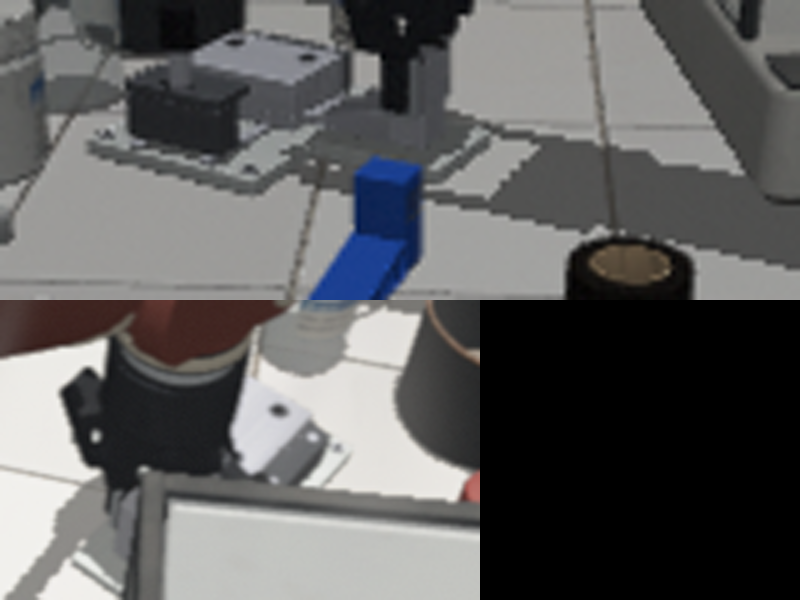

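```bash
python3 -m pendant '[[[0,0,0,0.0118,-0.0024,0,0],[0,0,0,0.0118,-0.0024,0,0],[0,0,0,0.0118,-0.0024,0,0],[0,0,0,0,0,0,0],[0,0,0,0,0,0,0]]]'; python3 -m pendant '[[[0,0,0,0.0118,-0.0024,0,0],[0,0,0,0.0118,-0.0024,0,0],[0,0,0,0.0118,-0.0024,0,0],[0,0,0,0,0,0,0],[0,0,0,0,0,0,0]]]'
python3 - <<'E'
from h import *
g=grab('side')
a=np.load('pics/side.npz')
o=np.zeros((600,800,3),np.uint8)
o[:]=cv2.resize(g['frame'][160:220,205:285],(800,600),interpolation=cv2.INTER_CUBIC)
cv2.imwrite('pics/w5.png',o)
E
```

```text
time: 13.78
tool_pos: [0.5277, 0.0087, 0.0282]
tool_rot: [-0.001, 0.774, 0.633, -0.001]
contact_force: [-6.8, 1.9, 11.1]
gripper_width: 0.317
time: 14.4
tool_pos: [0.5361, 0.0071, 0.0281]
tool_rot: [-0.002, 0.774, 0.633, -0.001]
contact_force: [-8.5, 2.1, 13.3]
gripper_width: 0.318
```

View pics/w5.png

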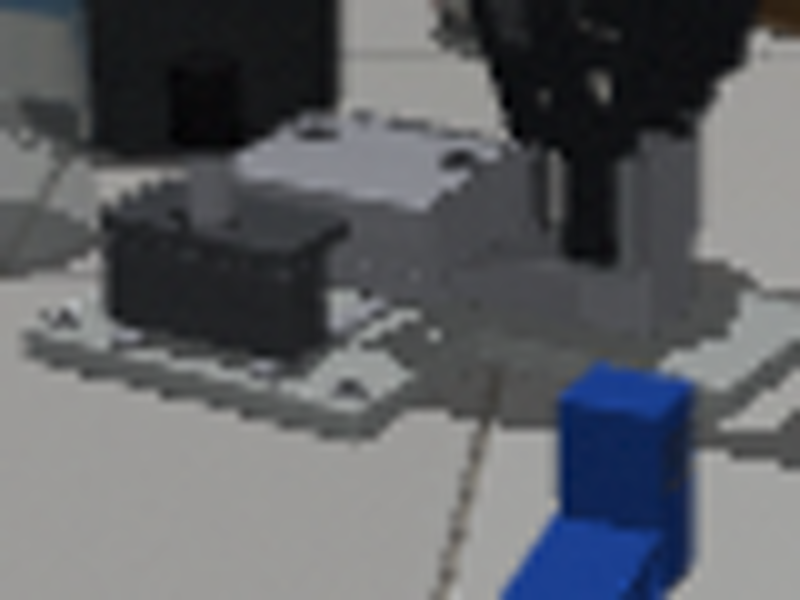

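Contact and lift have started: the force steps up to -8 N in x and +8 N in z. I'll advance another 3.5 mm, then measure the block's rise against the pre-contact side picture.

```bash
python3 -m pendant '[[[0,0,0,0.0068,-0.0014,0,0],[0,0,0,0.0068,-0.0014,0,0],[0,0,0,0,0,0,0],[0,0,0,0,0,0,0],[0,0,0,0,0,0,0]]]'
python3 - <<'E'
from h import *
g=grab('side')
old=cv2.cvtColor(cv2.imread('pics/w4.png')[:300],cv2.COLOR_BGR2GRAY)
new=cv2.cvtColor(cv2.resize(g['frame'][165:225,190:350],(800,300),interpolation=cv2.INTER_CUBIC),cv2.COLOR_BGR2GRAY)
def shift(x0,y0,x1,y1,n):
    t=old[y0:y1,x0:x1];m=8;r=cv2.matchTemplate(new[y0-m:y1+m,x0-m:x1+m],t,cv2.TM_CCOEFF_NORMED)
    _,v,_,p=cv2.minMaxLoc(r);print(n,'px',(p[0]-m)/5,(p[1]-m)/5,round(v,3))
shift(285,42,325,72,'front hole');shift(215,30,255,56,'rear hole');shift(250,80,300,118,'front-left corner');shift(90,130,160,165,'base (ref)')
th=-.202
def fx(x,y,z):return [.622+np.cos(th)*x-np.sin(th)*y,-.01+np.sin(th)*x+np.cos(th)*y,z]
for x in(-25,25):
  print(x,[ (proj(g,fx(x*.001,0,.04+l*(40-x)/80000))-proj(g,fx(x*.001,0,.04))).round(2).tolist() for l in(2,4,6)])
w=grab('wrist');o=np.zeros((600,800,3),np.uint8);o[:384,:512]=w['frame']
o[384:600,:576]=cv2.resize(g['frame'][165:219,195:339],(576,216),interpolation=cv2.INTER_CUBIC);cv2.imwrite('pics/w6.png',o)
E
```

```text
time: 15.08
tool_pos: [0.5393, 0.0064, 0.0282]
tool_rot: [-0.002, 0.774, 0.633, -0.001]
contact_force: [-11.2, 2.0, 13.2]
gripper_width: 0.324
front hole px -0.8 -0.8 0.435
rear hole px -0.4 -0.2 0.931
front-left corner px -1.6 -1.6 0.657
base (ref) px 0.0 0.0 1.0
-25 [[-0.01, -0.52], [-0.02, -1.05], [-0.04, -1.57]]
25 [[-0.0, -0.12], [-0.01, -0.24], [-0.01, -0.36]]
```

View pics/w6.png

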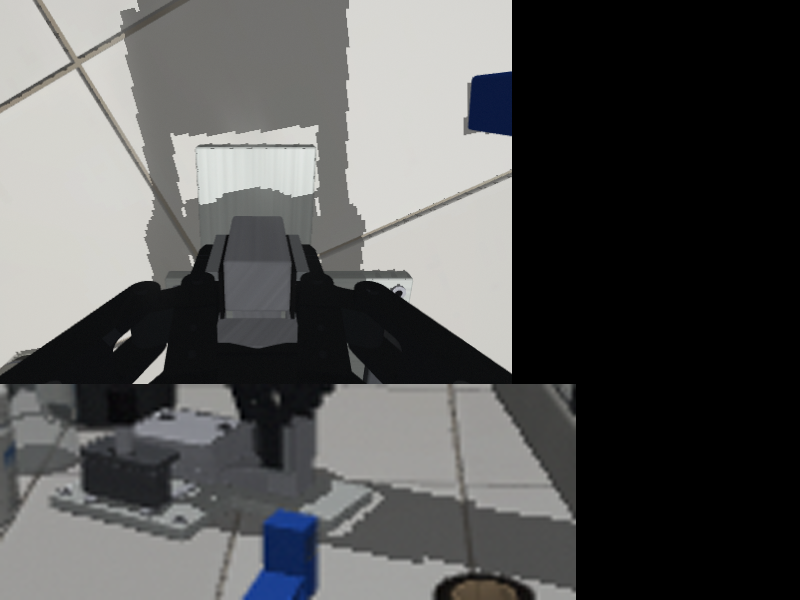

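The side view shows the front raised: hole shifts of -0.8 px at the front and -0.2 px at the rear match a lift of about 3 mm or a little more. The wrist view shows the wedge unshifted in the pads and centred on the runway. This is inside the 1.5–8 mm band, so I'm handing in.

```bash
python3 -m pendant '[[[0,0,0,0,0,0,0],[0,0,0,0,0,0,0],[0,0,0,0,0,0,0]]]'; python3 -c "
from plant import manip;print(manip.job_done())"
```

```text
time: 15.55
tool_pos: [0.5393, 0.0064, 0.0281]
tool_rot: [-0.002, 0.774, 0.633, -0.001]
contact_force: [-10.6, 1.8, 13.8]
gripper_width: 0.32
the job is handed in; nothing more can be done
None
```

I handed the job in at 15.6 s. The jaw is open against its stop, and the gripper is holding the steel wedge by its grip in the front of the tunnel, with the block's front edge lifted. No verdict came back.

- **Jaw:** I gripped the knob and slid it about 36 mm; an extra push moved it no further and met 19 N. It still looked open in the last side view.
- **Lift:** The pictures show a rise of about 3 mm at the front, and the wedge geometry gives 3–5 mm. At the side camera's range one pixel is nearly 3 mm. The patch matches on the front hole (0.44) and the front-left corner (0.66) were poor, and the corner's shift read larger. The rear-hole match (0.93) fits the same tilt with the rear down.
- **Block position:** It seems to have slid about 1 mm towards the rear stop.
- **Wedge and grip:** The wedge had not shifted in the pads and sat centred on the runway. The last readings were steady, at about -11 N in x and 14 N in z.
- **Fixture position:** The three camera fits differed by up to 6 mm in x and in y. I averaged them and used the rise in force to confirm contact.
- **Bystanders:** I kept clear of the tape, weight and crucible, but did not measure them again at the end.

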